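# Roll the brass bar onto the sighting line of the engraver's board

## Robot

A 6-joint arm with a two-finger parallel gripper is mounted at the origin on the work surface. World frame = base frame: x ahead of the robot, y to its left, z up, the work surface at z = 0. Lengths are in m, angles in degrees, forces in N, time in s.
With the tool pointing down it reaches from about 0.25 to 0.725 m from the base axis. Payload 4 kg.
Tool frame: the origin (TCP) lies at the very end of the fingers, on their centre line; the grasp point (between the pads) lies 19 mm behind it (bot.grip_point_offset is the distance from the TCP to the grasp point, in m); z points along the fingers, y is the line along which they close (so a half turn about z gives the same grasp; the last joint's range is limited). The gripper opens to 85 mm and grips with 20 to 120 N. Pads are 22 mm wide; open, the fingers measure 114 mm over their backs; the gripper's body (76 mm by 85 mm) begins 54 mm behind the grasp point. The pads swing forward as they close: fully open they stand 13 mm farther back than shut.
Start: joints at [69.672, 13.785, 0.286, 76.501, 0, 90], TCP at [0.174, 0.469, 0.231] pointing down, gripper open.
Joint ranges: [-155.79, 155.79], [-60.16, 107.12], [-62.33, 73.08], [-114, 123.19], [-81.49, 82.49], [-180, 180]. Speed limits (degrees/s): [159.86, 159.86, 180, 180, 180, 180].

## Interface

Orientations are given as [roll, pitch, yaw] about the fixed x, y, z axes, in that order (R = Rz(yaw) Ry(pitch) Rx(roll)).
In Python, from bench import bot gives the robot as it stands. Calls block until the motion is done:
- bot.move_pose(position, orientation): joint-space move of the TCP to a pose.
- bot.move_l(position, speed=0.15, rotation=None, until_force=None): straight line of the TCP; rotation=None keeps the orientation; speed is the mean speed in m/s. With until_force (N) it stops when the force on the tool has changed by that much, and returns True; else False.
- bot.movej(angles): joint-space move.
- bot.move_gripper(opening): finger opening in m; the grip force is fixed at half the most; returns when the fingers have stopped.
- bot.pause(seconds).
- bot.solve_ik(position, orientation): joint angles nearest the present ones, or None.
- bot.sense(): the state.
- bot.camera(name): name is "scene" or "top"; returns the picture (400x640x3 uint8, blue, green, red); there is no depth.
- bot.calibration(name): a dict with "fx", "fy", "cx", "cy" (pixels), "cam_to_world" (4x4, takes a point from camera to world coordinates). Camera axes: x right, y down, z forward; pixel columns grow to the right and rows downward; lengths in m; the calibration is good to about 2 mm. A picture is of the moment at which its call begins. calibration takes no time and is no camera call.
A pose or a line that the arm cannot do raises bot.MotionError and nothing moves.
- bot.close_job(): hands the job in; it is judged then, once.
The state is a dict: "t": time; "q": joint angles; "qvel": joint speeds; "joint_efforts": joint torques, N m; "tool_pos": TCP position; "orientation": TCP orientation; "contact_force": force on the tool from outside, world axes, zero at the start; "ft_torque": the same for the moment, N m; "gripper_width": finger opening in m; "gripper_force": force on a finger pad.
Only numpy, scipy, OpenCV 4.12 (cv2) and the standard library are available. Lean on these libraries where they do the work, as an engineer would, in place of code of your own. Each camera call takes 0.05 s, during which the arm holds its last target. There are 200 camera calls.

## Task

With the fingertips, push the round brass bar so that it rolls, not slides, across the felt-faced board and comes to rest lying along the black line, centred over it, with neither end past the line's ends; pushing its top sideways works best. Never grasp it and lift it, finish clear of it, and leave the square bar, the ring and everything else where they are.

Things in the scene. Friction and masses are not known exactly. Their poses are not given: they have to be found in the camera images.
- board: Fixed wooden board faced with grey felt, 200 mm (its x) by 270 mm (its y) by 18 mm high, lying flat on the bench at any of a range of places and yaws. Origin: centre of its underside; z up. The black line runs along its x axis through its middle; the two bars start on opposite sides of the line (+y and -y; which is which varies).
- line (a point): Middle of the straight black line inlaid flush in the top face of the board: 130 mm long (along x) and 5 mm wide (along y). Point on the top face, 18 mm above the bench; x along the line, y across it (the rolling direction), z up.
- round_bar: Round brass bar, diameter 30 mm, 90 mm long, about 0.5 kg, lying on the board 50 to 85 mm from the line, parallel within 3 degrees. Origin: its centre, on its axis, 33 mm above the bench (top at 48 mm). x: along the bar; y, z turn as it rolls. Under a fingertip pressed on top with a few newtons it rolls half as far as the tip moves. Let go at 30 mm/s it stops within 2 mm.
- square_bar: Bystander: square brass bar 22 x 22 x 90 mm, loose on the board on the other side of the line, 50 to 85 mm from it. Origin: centre of its underside; x along its length.
- ring: Bystander: small steel ring, outer diameter 24 mm, 8 mm high, loose on the board beyond the line's +x end, near the board's edge. Origin: centre of its underside.
- mug: Bystander: white ceramic cup without a handle, diameter 80 mm, 95 mm high, standing on the bench at the left. Origin: centre of its underside.
- hammer: Bystander: hammer with a wooden handle, about 240 mm long, lying on the bench at the right. Origin: underside, near its middle.
- jar: Bystander: amber glass jar with a steel cap, diameter 60 mm, 85 mm high, on the bench beyond the board. Origin: centre of its underside.
- brush: Bystander: wooden-handled brush, 170 mm long, lying on the bench at the left. Origin: underside, near its middle.

How it is judged (in metres and radians):
On the way:
1. the round bar has rolled over (turned more than 100 degrees about its axis) (angle between round_bar's own z axis and vertical above 1.8 rad).
At the end, for the whole second after the job is handed in: The round bar has turned over as it rolled and lies at rest on the board along the line: its axis within 6 mm of the line's middle, its angle within 7 degrees of the line, and its centre within 20 mm of the line's middle along it, so neither end passes the line's ends (y of round_bar in the frame of line between -0.006 and 0.006 m and x of round_bar in the frame of line between -0.02 and 0.02 m and angle between the x axis of round_bar and the x axis of line, either way round below 0.12 rad and z of round_bar in the frame of line between 0.012 and 0.018 m and linear speed of round_bar below 0.01 m/s and angular speed of round_bar below 0.5 rad/s); the robot touches nothing.
It fails at once if the round bar is lifted off the board (z of round_bar in the frame of line above 0.023 m).
It fails at once if the round bar falls off the board (z of round_bar in the frame of line below 0.005 m).
It fails at once if the square bar or the ring is moved more than 15 mm (distance of any of square_bar, ring from where it was at the start of the episode above 0.015 m).
It fails at once if the cup, jar, hammer or brush is moved more than 15 mm (distance of any of mug, jar, hammer, brush from where it was at the start of the episode above 0.015 m).
It also fails if it takes over 48 s, if anything falls off the work surface, if the arm or the gripper's body presses on something with over 40 N, if the wrist force passes 120 N, or if a joint passes its speed limit or range.

## Working session

There is one attempt and no reset: what is moved stays moved. The work goes in short steps, each a Python script; the robot and the scene stay as the last script left them, time stands still between calls to the robot, and variables do not carry over. Pictures are saved under pics/ and viewed, at most 10 in all, crops included, and the job is handed in when it is done.

```bash
mkdir -p pics; cat > h.py <<'E'
import numpy as np, cv2
from bench import bot
def p2w(name,uv,z):
    c=bot.calibration(name);T=np.array(c["cam_to_world"])
    d=T[:3,:3]@np.array([(uv[0]-c["cx"])/c["fx"],(uv[1]-c["cy"])/c["fy"],1]);o=T[:3,3]
    return o+d*(z-o[2])/d[2]
def snap(name,f,box=None,s=1):
    im=bot.camera(name)
    if box: im=im[box[1]:box[3],box[0]:box[2]]
    cv2.imwrite(f,cv2.resize(im,None,fx=s,fy=s,interpolation=cv2.INTER_CUBIC))
E
python3 - <<'E'
from h import *
snap("top","pics/top.png")
print(bot.calibration("top"),bot.sense()["t"])
E
```

```text
{'fx': 465.6911228231154, 'fy': 465.6911228231154, 'cx': 322.38847209548965, 'cy': 209.68371780477148, 'cam_to_world': array([[-1.30052609e-02, -9.92790099e-01,  1.19158223e-01,
         4.39408898e-01],
       [-9.99826338e-01,  1.45021731e-02,  1.17038621e-02,
         4.80236958e-05],
       [-1.33475316e-02, -1.18985318e-01, -9.92806294e-01,
         1.22200261e+00],
       [ 0.00000000e+00,  0.00000000e+00,  0.00000000e+00,
         1.00000000e+00]])} 0.05
```

View pics/top.png

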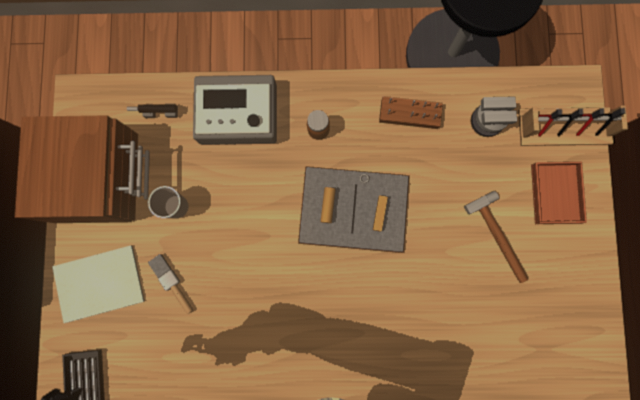

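The board is at about (354,209), with bars at (328,204) and (380,213) and the ring at (365,179). I'll enlarge this area.

```bash
python3 - <<'E'
from h import *
snap("top","pics/c1.png",(290,155,420,260),6)
E
```

```text
(no output)
```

View pics/c1.png

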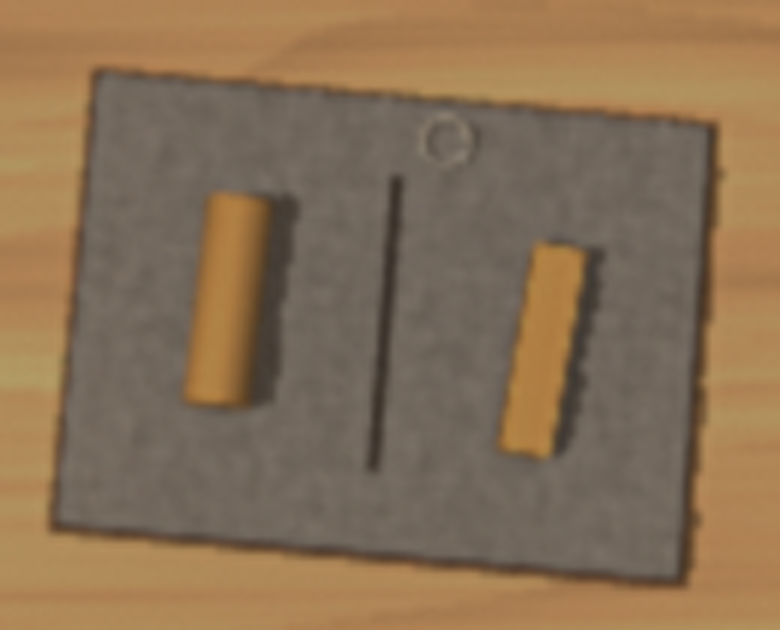

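Round bar is the left one (shaded cylinder; centre about crop (228,301)). The line runs from (396,177) to (373,470), and the square bar is on the right.

```bash
cat >> h.py <<'E'
def cr(u,v,z,o=(290,155),s=6): return p2w("top",((u+.5)/s-.5+o[0],(v+.5)/s-.5+o[1]),z)
def rpt(l1,l2,b1,b2):
    c=(l1+l2)/2;e=l1-l2;a=np.arctan2(e[1],e[0]);ex=np.array([np.cos(a),np.sin(a)]);ey=np.array([-ex[1],ex[0]])
    d=((b1+b2)/2-c)[:2];f=b1-b2
    print("line",c,np.hypot(*e[:2]),"ang",np.degrees(a),"bar",(b1+b2)/2,np.hypot(*f[:2]),np.degrees(np.arctan2(f[1],f[0])),"rel",d@ex,d@ey)
E
python3 - <<'E'
from h import *
rpt(cr(396,177,.018),cr(373,470,.018),cr(238.5,196,.033),cr(218.5,406,.033))
s=bot.sense();print(s["orientation"],s["tool_pos"],s["gripper_width"])
for yaw in (84,90,96,-90): print(bot.solve_ik([.53,0,.1],[180,0,yaw]))
E
```

```text
line [ 0.58622665 -0.06724101  0.018     ] 0.1284994157383413 ang -5.652121351434095 bar [5.94910840e-01 2.87443751e-04 3.30000000e-02] 0.09127301281936637 -6.217467851768223 rel 0.0019912091486901902 0.0680554385031623
[-1.79890299e+02  4.33983128e-04  1.59668804e+02] [0.17350882 0.46831558 0.23050256] 0.08551275092193732
[ 0.         22.47997426 -7.99623139 59.52379435  0.         96.        ]
[ 0.         22.47997426 -7.99623139 59.52379435  0.         90.        ]
[ 0.         22.47997426 -7.99623139 59.52379435  0.         84.        ]
[  0.          22.47997426  -7.99623139  59.52379435   0.
 -90.        ]
```

```bash
cat >> h.py <<'E'
a=np.radians(-5.9);EX=np.array([np.cos(a),np.sin(a),0]);EY=np.array([-EX[1],EX[0],0]);O=[180,0,84.1]
def stroke(bar,d,f=5,speed=.05,off=None):
    """bar: bar centre (xy), roll it d along -EY; tip starts off behind it (default d/2)"""
    off=d/2 if off is None else off
    p=np.array([bar[0],bar[1],0])+off*EY
    bot.move_l(p+[0,0,.068]); 
    hit=bot.move_l(p+[0,0,.040],speed=.02,until_force=f)
    s=bot.sense();t=np.array(s["tool_pos"]);print("hit",hit,t,s["contact_force"])
    if not hit: return
    for k in range(1,5):
        q=t-2*d*k/4*EY; bot.move_l(q,speed=speed)
        s=bot.sense();print(np.round(s["contact_force"],1),np.round(s["tool_pos"],4),round(s["t"],2))
    bot.pause(.2)
    bot.move_l(q+[0,0,.02],speed=.06)
E
python3 - <<'E'
from h import *
bot.move_gripper(.05)
b=[.5949,.0003,0]
bot.move_pose(np.array(b)+[0,0,.11]+.006*EY,O)
stroke(b,.012)
snap("top","pics/c2.png",(290,155,420,260),6)
snap("scene","pics/s2.png")
E
```

```text
hit True [0.59540327 0.00626863 0.04491354] [-0.95909999  0.4909162   4.6852434 ]
[0.4 0.7 1.7] [ 5.95e-01 -2.00e-04  4.50e-02] 4.58
[-0.1 -0.4  2.2] [ 0.5943 -0.0062  0.045 ] 4.84
[ 0.3 -0.3  2.7] [ 0.5935 -0.012   0.045 ] 5.11
[-1.3  1.1  3.3] [ 0.5928 -0.018   0.0449] 5.38
```

View pics/s2.png

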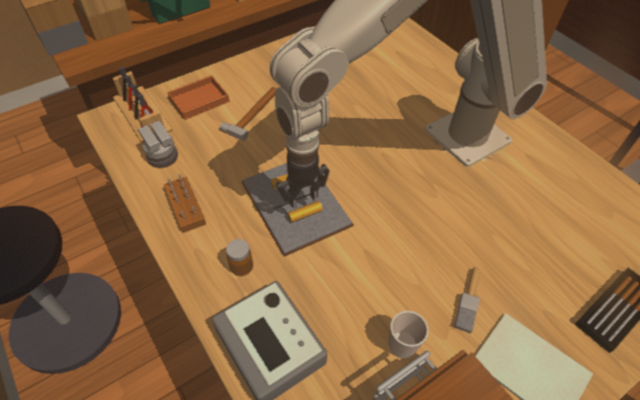

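The bar is visible at about (305,212) in the scene view, beside the gripper. I need a closer look at its displacement.

```bash
python3 - <<'E'
from h import *
snap("scene","pics/s3.png",(235,155,365,260),6)
E
```

```text
(no output)
```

View pics/s3.png

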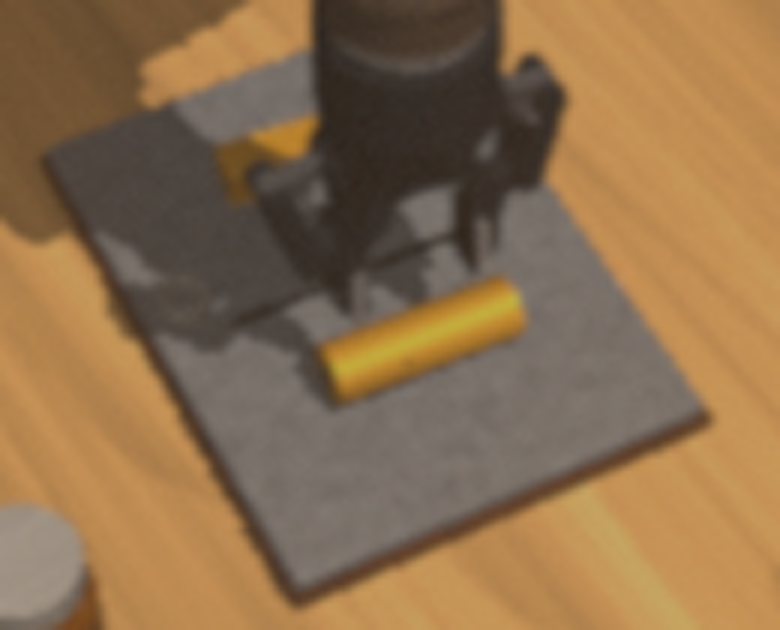

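The bar silhouette in the scene crop has corners (320,347), (340,406), (525,325) and (503,278). The tips are now past it, towards the line.

```bash
python3 - <<'E'
from h import *
c=p2w("scene",((422+.5)/6-.5+235,(339+.5)/6-.5+155),.033);L=np.array([.58623,-.06724,0])
print(c,(c-L)@EX,(c-L)@EY)
E
```

```text
[ 0.5892345  -0.01271956  0.033     ] -0.0026157071283858194 0.05454047734466369
```

```bash
cat >> h.py <<'E'
L=np.array([.58623,-.06724,0])
E
python3 - <<'E'
from h import *
for y in (.055,.041): 
    stroke(L+y*EY,.014)
p=np.array(bot.sense()["tool_pos"]); bot.move_l([.36,.0,.12],speed=.3)
snap("top","pics/c4.png",(290,155,420,260),6);print(bot.sense()["t"])
E
```

```text
hit True [ 0.59257223 -0.00553891  0.04493214] [0.33857386 0.26605675 3.95647839]
[-0.1 -0.1  2.3] [ 0.5921 -0.0131  0.045 ] 7.82
[-0.8 -0.2  3.3] [ 0.5912 -0.0199  0.045 ] 8.11
[-0.2 -0.1  3.7] [ 0.5904 -0.0268  0.045 ] 8.4
[-1.3  0.2  4.3] [ 0.5895 -0.0338  0.045 ] 8.69
hit True [ 0.59115384 -0.01945884  0.04491795] [-1.63864076  0.45853437  4.40389499]
[ 0.7 -0.   2.3] [ 0.5907 -0.027   0.0451] 10.98
[ 0.  -0.4  3. ] [ 0.5898 -0.0339  0.0451] 11.28
[-0.6 -0.3  3.7] [ 0.589  -0.0407  0.0451] 11.57
[-0.9 -0.2  4.5] [ 0.5881 -0.0477  0.045 ] 11.86
13.5417
```

View pics/c4.png

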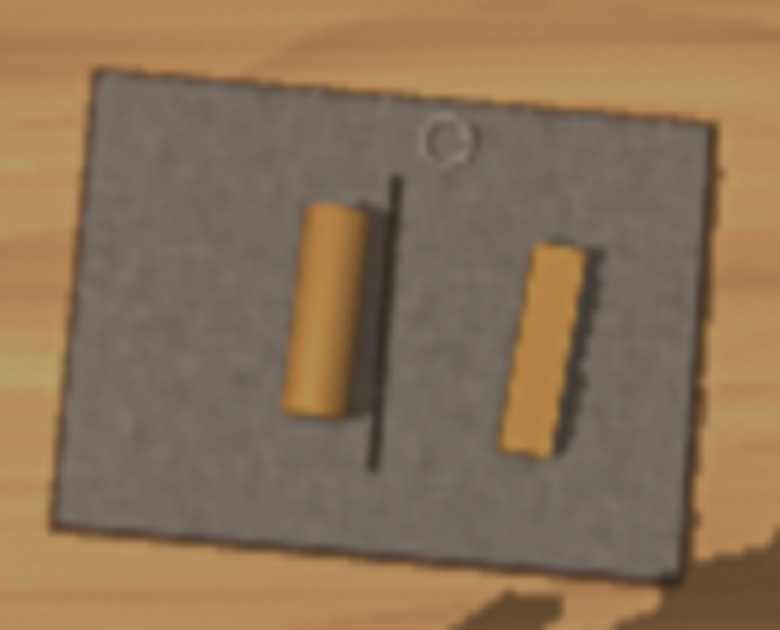

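The bar now has its axis from (336,205) to (314,415), still left of the line and parallel to it. The square bar and ring haven't moved.

```bash
python3 - <<'E'
from h import *
b1,b2=cr(336,205,.033),cr(314.5,415,.033)
rpt(cr(396,177,.018),cr(373,470,.018),b1,b2)
y=(((b1+b2)/2-L)@EY); print(y)
n=2; d=y/n
for k in range(n): stroke(L+(y-k*d)*EY,d)
bot.move_l([.36,.0,.12],speed=.3)
snap("top","pics/c5.png",(290,155,420,260),6);print(bot.sense()["t"])
E
```

```text
line [ 0.58622665 -0.06724101  0.018     ] 0.1284994157383413 ang -5.652121351434095 bar [ 0.59040773 -0.0411315   0.033     ] 0.09126115997721662 -6.852394271758749 rel 0.001589270990142209 0.02639435695855528
0.02639963353593412
hit True [ 0.58959214 -0.03439248  0.04492601] [-0.90479921  1.25100953  4.95153695]
[-1.6 -1.3  1.4] [ 0.5893 -0.0415  0.0451] 16.62
[-0.2  0.5  3.6] [ 0.5884 -0.048   0.0451] 16.91
[-0.7  0.6  4.1] [ 0.5876 -0.0545  0.0451] 17.19
[-0.9  0.6  5.2] [ 0.5868 -0.0611  0.045 ] 17.48
hit True [ 0.588285   -0.04740265  0.0447708 ] [-1.63461141  1.8270327   4.52685673]
[-0.   0.1  3.2] [ 0.588  -0.0545  0.0452] 19.77
[-1.5  0.1  5.7] [ 0.5872 -0.0611  0.0451] 20.05
[-2.4  0.   5.4] [ 0.5864 -0.0674  0.0451] 20.33
[-0.9 -0.8  5.6] [ 0.5856 -0.0739  0.0451] 20.62
22.3083
```

View pics/c5.png

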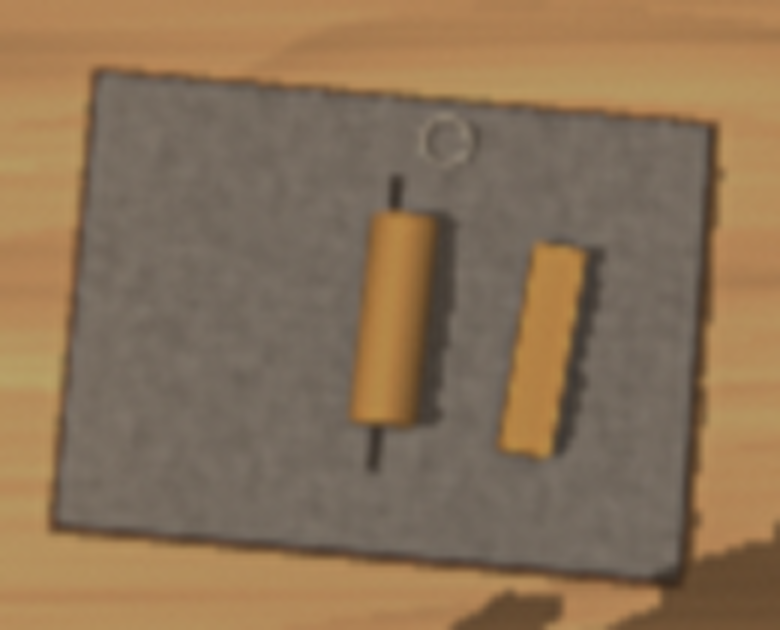

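The bar is a little past the line, with its axis from (404.5,212) to (384.5,424). I'll measure the offset.

```bash
python3 - <<'E'
from h import *
rpt(cr(396,177,.018),cr(373,470,.018),cr(404.5,212,.033),cr(384.5,424,.033))
E
```

```text
line [ 0.58622665 -0.06724101  0.018     ] 0.1284994157383413 ang -5.652121351434095 bar [ 0.58652082 -0.07071776  0.033     ] 0.09198977780910962 -6.567348851495597 rel 0.00063515898178343 -0.003430867761886356
```

```bash
python3 - <<'E'
from h import *
stroke(L-.0034*EY,-.003,speed=.015)
bot.move_l([.36,.0,.12],speed=.3)
snap("top","pics/c6.png",(290,155,420,260),6);print(bot.sense()["t"])
E
```

```text
hit True [ 0.58570897 -0.07209743  0.04513208] [-1.03210563  0.02666811  4.7899628 ]
[-0.7 -0.7  2.1] [ 0.5863 -0.0705  0.0453] 25.42
[1.1 0.  1.3] [ 0.5864 -0.069   0.0453] 25.67
[ 1.3 -0.3  2.9] [ 0.5866 -0.0675  0.0453] 25.92
[ 2.2 -0.1  1.9] [ 0.5867 -0.0661  0.0453] 26.17
27.8583
```

View pics/c6.png

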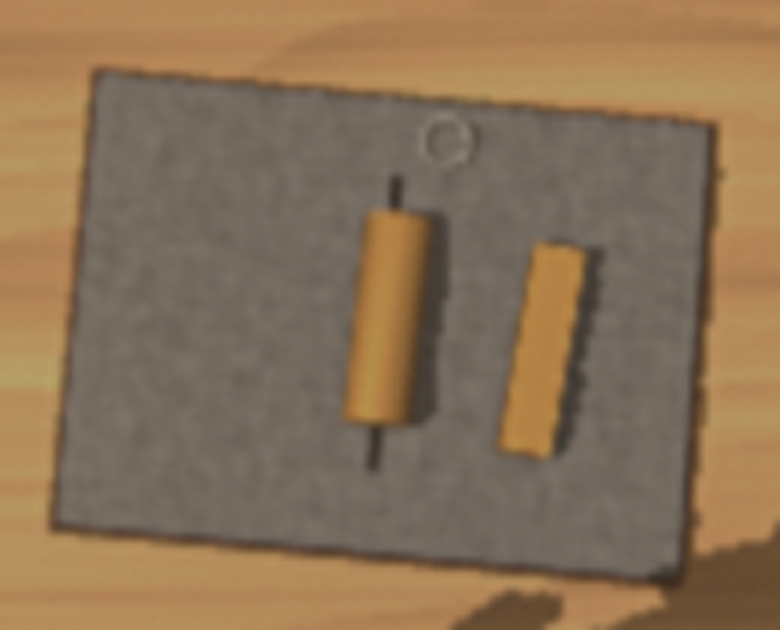

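The bar axis now runs from (398,211) to (377,423), within about 1 mm of the line, and the bystanders haven't moved. Handing in.

```bash
python3 -c "
from bench import bot
print(bot.close_job())"
```

```text
the job is handed in; nothing more can be done
None
```

I rolled the round bar onto the black line and handed the job in: the last picture shows it about 1 mm off centre, about 1° off parallel and inside both line ends, with the square bar and ring where they started and the gripper clear.

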